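# Take the weight off a balance's levelling feet with a wedge

### The arm

A 6-joint arm with a two-finger parallel gripper is mounted at the origin on a cart in front of the work surface, level with it; the furniture and walls round the work are solid. World frame = base frame: x ahead of the robot, y to its left, z up, the work surface at z = 0. Lengths are in m, angles in degrees, forces in N, time in s.
With the tool pointing down it reaches from about 0.3 to 0.75 m from the base axis. Payload 8.5 kg.
Tool frame: the origin (TCP) lies between the finger pads; the fingertips stand 19 mm ahead of it and the grasp point (between the pads) is the TCP; z points along the fingers, y is the line along which they close (so a half turn about z gives the same grasp; the last joint's range is limited). The gripper opens to 85 mm and grips with 20 to 120 N. Pads are 22 mm wide; open, the fingers measure 114 mm over their backs; the gripper's body (76 mm by 85 mm) begins 54 mm behind the grasp point. The pads swing forward as they close: fully open they stand 13 mm farther back than shut.
Start: joints at [-87.107, 21.807, 74.336, -0, 83.858, -12.336], TCP at [0.144, -0.531, 0.25] pointing down, gripper open.
Joint ranges: [-178.18, 178.18], [-50.72, 133.34], [12.68, 142.11], [-81.47, 261.47], [9.98, 163.14], [-165.26, 165.26]. Speed limits (degrees/s): [136.94, 136.94, 180, 180, 180, 180].

### API

Orientations are given as a 3x3 rotation matrix whose columns are the frame's x, y, z axes.
In Python, from rig import env, optics gives the robot as it stands.
- The arm moves only by the tool arm_command, never from a script. Its argument "commands" is one flat list of numbers, 7 for each row, row after row: the closure, from -1 (fully open) to 1 (shut), so that 0 is half open, then the shift along the tool's x, y, z as a fraction of full scale, then the turn, a rotation vector about the tool's x, y, z as a fraction of full scale. A call has 1 to 12 rows; each row is the pose to reach, as a shift and turn from the pose commanded when the call began, along the tool's axes at that moment; what a row does not reach only later rows make up. Full scale, the value 1, is 500 mm for a shift and 120 degrees for a turn. A row lasts 1/12 s, in which the tool goes at most 41.7 mm and 7.16 degrees, less where a joint would pass 70% of its speed; a pose out of reach is approached as far as the arm can. A call with a number of a shift or a turn outside -1 to 1 is refused whole. A call with a gripper value outside its range is refused whole. The fingers move at their own pace and stop on an object; "newtons" is the grip in N (left out, the last holds). Time passes only in rows, so rows that repeat a pose let the fingers close. It gives the time, the measured TCP pose, the force, the opening and the grip force at its end, in the units of the state.
- env.observe(): the state, without advancing time (a new reading comes with each control period).
- optics.get_image(name): name is "scene" or "top" or "wrist"; returns a dict with "image" (384x512x3 uint8, red, green, blue), "intrinsics" (3x3 intrinsics, pixels), "origin" and "orientation" of the camera in the world; the wrist camera has in their place "tool_from_camera" (4x4, takes a point from camera to tool coordinates, whose origin is the TCP and whose axes are the flange's). Camera axes: x right, y down, z forward; pixel columns grow to the right and rows downward; lengths in m; the calibration is good to about 2 mm. A picture is of the moment at which its call begins: read the wrist's pose just before it. There is no depth.
- env.close_job(): hands the job in; it is judged then, once.
The state is a dict: "time_s": time; "q": joint angles; "qvel": joint speeds; "joint_efforts": joint torques, N m; "position": TCP position; "tool_rot": TCP orientation; "ft_force": force on the tool from outside, world axes, zero at the start; "wrist_torque": the same for the moment, N m; "grip_width": finger opening in m; "gripper_force": force on a finger pad.
Only numpy, scipy, OpenCV 4.12 (cv2) and the standard library are available. Lean on these libraries where they do the work, as an engineer would, in place of code of your own. Each camera call takes 0.05 s, during which the arm holds its last target. There are 200 camera calls.

### The job

The front levelling feet of the bench balance carry its weight, so I cannot turn them. First lower the open draught cover gently all the way down onto the case, holding it by its grip so that it does not drop; then lay the wedge flat on the bench in front of the balance and push it, toe first, under the jacking pad in the middle of the front edge until both front feet just clear the bench, by about a coin's thickness (2 mm). Finish with the wedge still held in your gripper there, nothing else holding the balance up, and leave the bottles, jar and box round about where they stand.

Things in the scene. Friction and masses are not known exactly. Their poses are not given: they have to be found in the camera images.
- balance (a joint): Tilt of the bench balance, rad: 0 with both front feet on the bench; grows as its front is lifted (at most 0.12). Low white case, 175 deep, 150 wide, 72 high, about 0.8 kg: sloping console in front, round pan and clear cover behind. Its rear is pinned to a bracket on the bench: it only tips about that pin, 173 mm behind pad_edge. At tilt q the front feet stand 150 mm x q above the bench.
- cover (a joint): Opening of the clear draught cover, rad: 0 lying on the case (its stop), starts 0.62 to 0.8. Shallow clear box with grey edges, 118 deep, 138 wide, 56 high, 0.18 kg, hinged along the balance's y axis at its rear lower edge. Hinge friction holds it up only while open more than about 0.5 rad; below that it falls shut if let go. Once down it stays down.
- cover_tab (a point): Centre of the cover's grip: a grey round bar, 26 mm long along y, 14 mm in diameter, on a 12 mm wide stem 28 mm ahead of the middle of the cover's front wall; 120 mm above the bench when the cover is down. Pinch its flat ends from above (fingers closing along y); it turns between the fingers. Axes: x from the grip back to the hinge, z out of the cover's top.
- cover_hinge (a point): Middle of the cover's hinge line at the rear of the balance, 74 mm above the bench. With the cover down the grip's centre lies 146 mm in front of it (along the balance's -x) and 46 mm above it. Axes as pad_edge.
- pad_edge (a point): Middle of the lower front edge of the jacking pad, a steel block 46 wide (y), 22 deep, under the middle of the balance's front edge; underside 7 mm above the bench. Axes: x from the balance's front to its rear (the way the wedge goes in), y along its front edge, z up. The case's front face is 2 mm ahead of it, 22 to 51 mm above the bench; 5 to 7 N up lifts the balance here.
- foot_left (a point): Middle of the underside of the front levelling foot on the balance's +y side (knurled steel disc, 24 mm in diameter, on a screw), 58 mm beside the pad's middle, 23 mm behind its edge; height 0 when it stands on the bench.
- foot_right (a point): The same for the foot on the -y side.
- wedge_heel (a point): Centre of the wedge's heel, where to grip it: a block 35 long, 30 wide (y), 26 high; this point is 13 mm above its underside. The wedge is one black plastic piece, 135 long, 30 wide, 0.09 kg, lying flat: the heel, then a flat top sloping down over 100 mm from 18 mm high to 2.5 mm at the toe. Axes: x from heel to toe, y across, z up.
- wedge_toe (a point): Middle of the lower edge of the wedge's thin end, 117 mm ahead of wedge_heel along x. Pushed in squarely the wedge first touches the pad when its toe is 29 mm past pad_edge; each further 10 mm lifts the pad by 1.5 mm and the feet by 1.3 mm. Pushing it takes about 6 to 12 N, more if it is also pressed down on the bench.
- bottle_a: Bystander: white pill bottle with a white cap, 38 mm in diameter, 62 mm high, standing; origin at the centre of its underside.
- bottle_b: Bystander: small white pill bottle with a white cap, 32 mm in diameter, 55 mm high, standing; origin at the centre of its underside.
- jar: Bystander: white tablet jar with a white cap, 50 mm in diameter, 62 mm high, standing; origin at the centre of its underside.
- tablet_box: Bystander: small carton, 45 x 60 mm, 50 mm high; origin at the centre of its underside.

How it is judged:
By the outcome, as a careful person would: the job done as asked, in the order asked, and still so for the second after the job is handed in, while the arm keeps its last pose, push and grip.
It also fails if it takes over 70 s, if anything falls off the work surface, if the arm or the gripper's body presses on something with over 40 N, if the wrist force passes 120 N, or if a joint passes its speed limit or range.

## Working session

There is one attempt and no reset: what is moved stays moved. The work goes in short steps, Python scripts to look and compute and a tool call to move; the robot and the scene stay as the last step left them, time stands still between calls to the robot, and variables do not carry over. Pictures are saved under pics/ and viewed, at most 10 in all, crops included, and the job is handed in when it is done.

Besides the shell and the picture viewer there is one more tool, called after "Emit:" as name(argument=value, ...) on one line, values as JSON. arm_command: Moves the arm, as the interface text tells. Shift numbers are shares of 500 mm and turn numbers shares of 120 degrees, none past 1 either way. Its arguments: {"type":"object","properties":{"commands":{"type":"array","items":{"type":"number"}},"newtons":{"type":"number"}},"required":["commands"]}

```bash
mkdir -p pics
cat > h.py <<'E'
from rig import env, optics
import numpy as np, cv2, json
def snap(n,f,crop=None,s=1):
    d=optics.get_image(n); im=cv2.cvtColor(np.asarray(d["image"]),cv2.COLOR_RGB2BGR)
    cv2.imwrite("pics/raw_"+f+".png",im)
    if crop: im=im[crop[1]:crop[3],crop[0]:crop[2]]
    cv2.imwrite("pics/"+f+".png",cv2.resize(im,None,fx=s,fy=s,interpolation=cv2.INTER_CUBIC))
    return d
def cam(d,st=None):
    K=np.array(d["intrinsics"])
    if "origin" in d: return K,np.array(d["origin"]),np.array(d["orientation"])
    T=np.array(d["tool_from_camera"]); R=np.array(st["tool_rot"]); p=np.array(st["position"])
    return K,p+R@T[:3,3],R@T[:3,:3]
def onz(c,uv,z):
    K,o,R=c; r=R@np.linalg.inv(K)@np.array([*uv,1.]); return o+r*(z-o[2])/r[2]
def proj(c,P):
    K,o,R=c; p=K@R.T@(np.array(P)-o); return p[:2]/p[2]
E
python3 - <<'E'
from h import *
import pickle
o={}
for n in("scene","top"):
    d=snap(n,n+"0",s=1.5); o[n]=cam(d); print(n,d["origin"],np.round(d["orientation"],3).tolist(),d["intrinsics"])
pickle.dump(o,open("cams.pkl","wb"))
print(env.observe())
E
```

```text
scene [-0.01357368  0.35127783  0.76548462] [[-0.646, -0.515, 0.563], [-0.763, 0.426, -0.485], [0.01, -0.743, -0.669]] [[409.1912254    0.         254.23882807]
 [  0.         409.1912254  194.36054298]
 [  0.           0.           1.        ]]
top [ 0.48810676 -0.1417862   0.94547535] [[-0.001, -0.997, 0.072], [-1.0, -0.0, -0.01], [0.01, -0.072, -0.997]] [[367.59505763   0.         254.29423194]
 [  0.         367.59505763 191.72652287]
 [  0.           0.           1.        ]]
{'time_s': 0.1, 'q': array([-8.71079367e+01,  2.18365506e+01,  7.43796454e+01,  1.55785484e-03,
        8.38595362e+01, -1.23370200e+01]), 'qvel': array([ 0.03150153, -0.16005588, -0.01020852,  0.08817311,  0.0084548 ,
        0.03689759]), 'joint_efforts': array([ 3.90784931e-03, -4.49227095e+01, -2.31656313e+01, -1.94467957e-04,
        3.64390318e-03,  7.62975134e-06]), 'position': array([ 0.14445338, -0.53043632,  0.24978345]), 'tool_rot': array([[ 9.64884058e-01,  2.62676138e-01, -3.96904128e-05],
       [ 2.62675959e-01, -9.64883202e-01,  1.32145665e-03],
       [ 3.08818516e-04, -1.28547817e-03, -9.99999126e-01]]), 'ft_force': array([-0.0835237 , -0.01272041, -0.90628264]), 'wrist_torque': array([ 0.03418808,  0.03093764, -0.00337129]), 'gripper_force': 0.0, 'grip_width': 0.08569651558565608}
```

View pics/scene0.png

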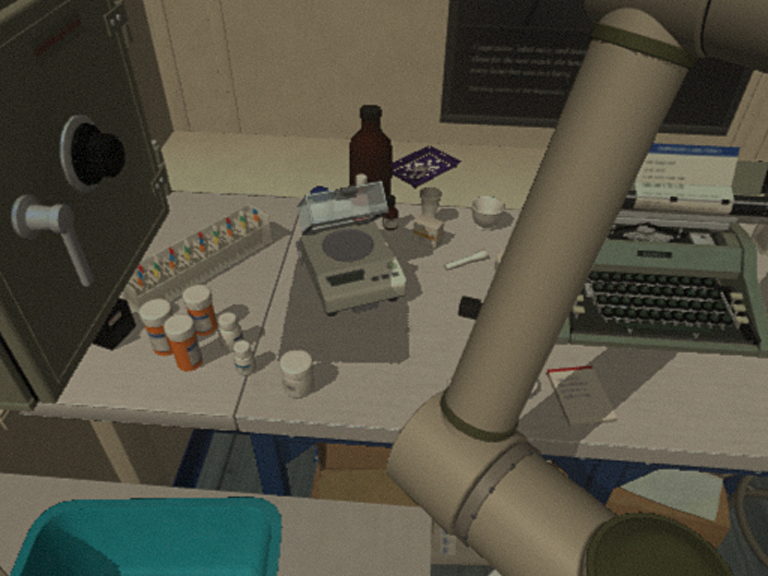

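View pics/top0.png

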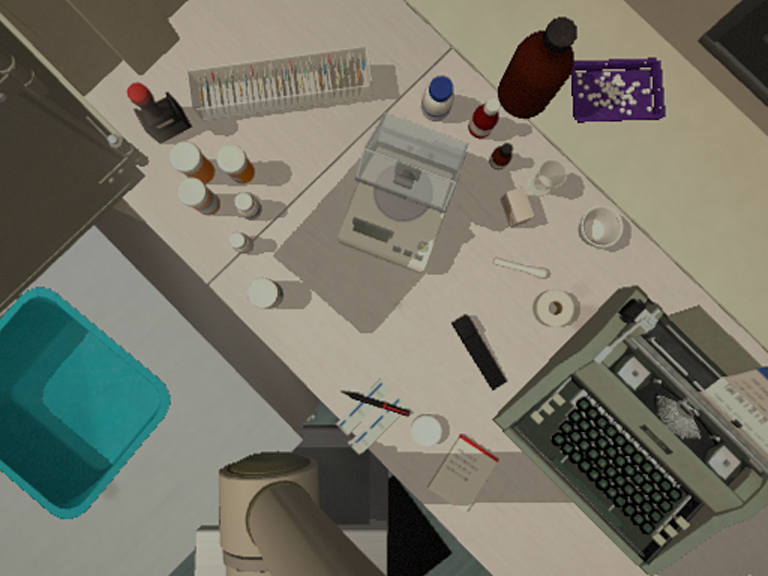

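The scene camera shows the balance at about (350,260) with its cover open. The top camera shows the front edge from (340,240) to (430,270), the grip near (407,172), and the wedge from its heel at (465,325) to its toe end at (495,383), all at 1.5x scale. I'll enlarge these next.

Run:
```python
import cv2,numpy as np
im=cv2.imread("pics/raw_top0.png")
o=np.zeros((600,780,3),np.uint8)
f=lambda c,s:cv2.resize(im[c[1]:c[3],c[0]:c[2]],None,fx=s,fy=s,interpolation=cv2.INTER_CUBIC)
a=f((220,70,320,190),5);b=f((295,205,345,265),5)
o[:600,:500]=a;o[:300,510:760]=b
s=cv2.imread("pics/raw_scene0.png")[185:215,290:345]
s=cv2.resize(s,None,fx=4.8,fy=4.8); o[310:310+s.shape[0],510:510+s.shape[1]]=s
cv2.imwrite("pics/z0.png",o)
```

```text
(no output)
```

View pics/z0.png

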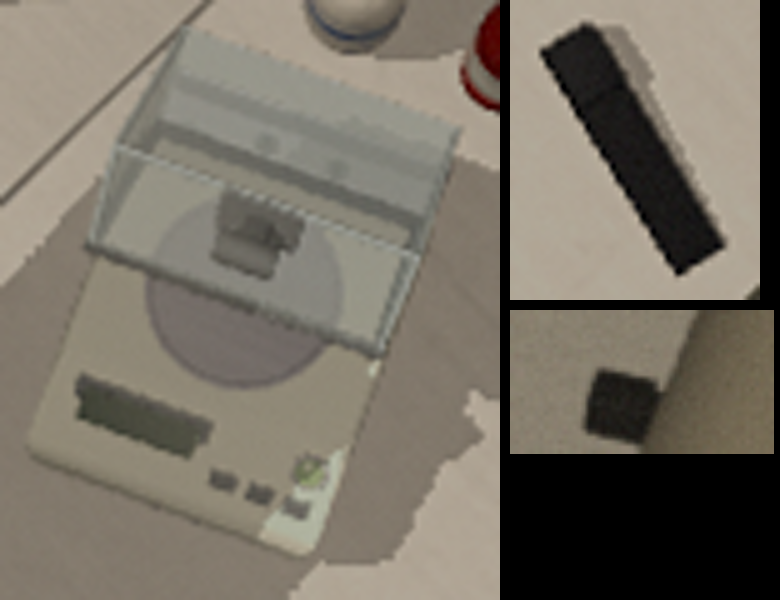

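The enlarged crop shows:
- **Cover:** front lower edge from (90,243) to (382,352), front top edge from (118,148) to (420,258), rear top edge from (185,27) to (460,128).
- **Console:** front corners at (28,448) and (308,553).
- **Wedge:** heel corners at (541,50) and (590,22), toe corners at (682,276) and (724,244).

Next I'll fit a model to these points.

```bash
cat > fit.py <<'E'
from h import *
import pickle
from scipy.optimize import least_squares
c=pickle.load(open("cams.pkl","rb"))["top"]
U=lambda x,y:np.array([(x+.5)/5-.5+220,(y+.5)/5-.5+70])
pts=[(118,0,1,U(90,243)),(118,0,-1,U(382,352)),(118,56,1,U(118,148)),(118,56,-1,U(420,258)),(0,56,1,U(185,27)),(0,56,-1,U(460,128))]
def H(p,a,b,s,w):
    x,y,yaw,q,d=p; f=(a*np.cos(q)-b*np.sin(q))/1e3; u=.074+(a*np.sin(q)+b*np.cos(q))/1e3
    X=np.array([np.cos(yaw),np.sin(yaw)]);Y=np.array([-X[1],X[0]])
    return np.r_[np.array([x,y])-f*X+s*w*Y,u]
def front(p,z,s,w,off=0):
    x,y,yaw,q,d=p;X=np.array([np.cos(yaw),np.sin(yaw)]);Y=np.array([-X[1],X[0]])
    return np.r_[np.array([x,y])-(d+off)*X+s*w*Y,z]
def res(p):
    r=[proj(c,H(p,a,b,s,.069))-u for a,b,s,u in pts]
    r+=[proj(c,front(p,.045,1,.073))-U(28,448),proj(c,front(p,.045,-1,.073))-U(308,553)]
    return np.ravel(r)
s=least_squares(res,[.62,-.15,-.3,.7,.17],loss="soft_l1");p=s.x
if __name__=="__main__":
    print(p,np.round(s.fun,1)); yaw=p[2]
    print("yaw",np.degrees(yaw),"tab",H(p,146,46,0,0),"hinge",p[:2],"pad_edge",front(p,.007,0,0,-.002))
    q0=p.copy();q0[3]=0;print("tab down",H(q0,146,46,0,0))
    print("tab pix crop",(proj(c,H(p,146,46,0,0))-[220,70])*5)
    V=lambda x,y:np.array([(x-510+.5)/5-.5+295,(y+.5)/5-.5+205])
    h=[onz(c,V(541,50),.026),onz(c,V(590,22),.026)];t=[onz(c,V(682,276),.002),onz(c,V(724,244),.002)]
    hm,tm=np.mean(h,0),np.mean(t,0);d=(tm-hm)[:2];L=np.linalg.norm(d);d/=L
    print("wedge end",hm,"toe",tm,"L",L,"yaw",np.degrees(np.arctan2(d[1],d[0])),"heel",tm[:2]-d*.117, hm[:2]+d*.018)
E
python3 fit.py
```

```text
[ 0.76136183 -0.2068054  -0.36145284  0.73680087  0.16428775] [-0.9  1.4 -0.2  1.7 -0.8 -1.5  0.8 -0.4 -0.1 -0.6  0.8 -0.1  0.5  0.2
 -0.1 -0. ]
yaw -20.709722328155756 tab [ 0.68912924 -0.17949697  0.20616922] hinge [ 0.76136183 -0.2068054 ] pad_edge [ 0.60956046 -0.149415    0.007     ]
tab down [ 0.62479576 -0.1551749   0.12      ]
tab pix crop [245.12396217 249.34616161]
wedge end [ 0.5044182  -0.27965692  0.026     ] toe [ 0.39088491 -0.35215624  0.002     ] L 0.13470693333500916 yaw -147.43878867601168 heel [ 0.4894945 -0.2891868] [ 0.48924749 -0.28934453]
```

Emit:
arm_command(commands=[-1, 0.9, -0.32, -0.07, 0, 0, 0.3, -1, 0.9, -0.32, -0.07, 0, 0, 0.3, -1, 0.9, -0.32, -0.07, 0, 0, 0.3, -1, 0.9, -0.32, -0.07, 0, 0, 0.3, -1, 0.9, -0.32, -0.07, 0, 0, 0.3, -1, 0.9, -0.32, -0.07, 0, 0, 0.3, -1, 0.9, -0.32, -0.07, 0, 0, 0.3, -1, 0.9, -0.32, -0.07, 0, 0, 0.3, -1, 0.9, -0.32, -0.07, 0, 0, 0.3, -1, 0.9, -0.32, -0.07, 0, 0, 0.3, -1, 0.9, -0.32, -0.07, 0, 0, 0.3, -1, 0.9, -0.32, -0.07, 0, 0, 0.3])

```text
time_s: 1.1
position: [0.5383, -0.2561, 0.2852]
tool_rot: [[0.935, -0.354, -0.0], [-0.354, -0.935, 0.0], [-0.001, -0.0, -1.0]]
ft_force: [0.2, -0.4, 0.3]
grip_width: 0.0851
gripper_force: 0.0
```

```bash
cat > to.py <<'E'
import sys
from h import *
from scipy.spatial.transform import Rotation as Ro
# usage: x y z yaw(tool x) -> fractions
def to(x,y,z,yaw):
    s=env.observe();R=np.array(s["tool_rot"]);P=np.array(s["position"]);a=np.radians(yaw)
    G=np.array([[np.cos(a),np.sin(a),0],[np.sin(a),-np.cos(a),0],[0,0,-1]])
    print("t",s["time_s"],"pos",np.round(P,4),"yaw",round(np.degrees(np.arctan2(R[1,0],R[0,0])),2),"w",s["grip_width"],"F",np.round(s["ft_force"],1),"j",np.round(s["q"],0))
    print("shift",np.round(R.T@(np.array([x,y,z])-P)/.5,4),"turn",np.round(np.degrees(Ro.from_matrix(R.T@G).as_rotvec())/120,4))
if __name__=="__main__": to(*map(float,sys.argv[1:5]))
E
python3 to.py .661 -.169 .285 -20.7
python3 -c "
from h import *
d=optics.get_image('wrist');print(np.round(d['tool_from_camera'],3).tolist(),d['intrinsics'][0])"
```

```text
t 1.1 pos [ 0.5383 -0.2561  0.2852] yaw -20.73 w 0.0851469789764324 F [ 0.2 -0.4  0.3] j [-37.  25.  63.   0.  92.  74.]
shift [ 0.1679 -0.2497  0.0004] turn [-0.0001  0.0002 -0.0002]
[[-0.0, -0.965, -0.262, 0.066], [1.0, -0.0, -0.0, 0.0], [0.0, -0.262, 0.965, -0.124], [0.0, 0.0, 0.0, 1.0]] [315.53480812   0.         256.27313257]
```

Emit:
arm_command(commands=[-1, 0.168, -0.25, 0, 0, 0, 0, -1, 0.168, -0.25, 0, 0, 0, 0, -1, 0.168, -0.25, 0, 0, 0, 0, -1, 0.168, -0.25, 0, 0, 0, 0, -1, 0.168, -0.25, 0, 0, 0, 0])

```text
time_s: 1.57
position: [0.6624, -0.1673, 0.2834]
tool_rot: [[0.937, -0.35, -0.001], [-0.35, -0.937, 0.002], [-0.002, -0.001, -1.0]]
ft_force: [-0.9, -1.0, -0.6]
grip_width: 0.0854
gripper_force: 0.0
```

Run:
```python
from fit import *
s0=env.observe(); d=snap("wrist","w1",s=1.5); w=cam(d,s0); print(s0["position"])
pickle.dump(w,open("w1.pkl","wb"))
print("pred tab x1.5",proj(w,H(p,146,46,0,0))*1.5,[ (proj(w,H(p,a,b,q,.069))*1.5).round() for a,b,q,_ in pts])
```

```text
[ 0.66236092 -0.16734403  0.28341096]
pred tab x1.5 [388.52154823 249.43410132] [array([261., 250.]), array([515., 251.]), array([231., 182.]), array([546., 183.]), array([263.,  13.]), array([514.,  14.])]
```

View pics/w1.png

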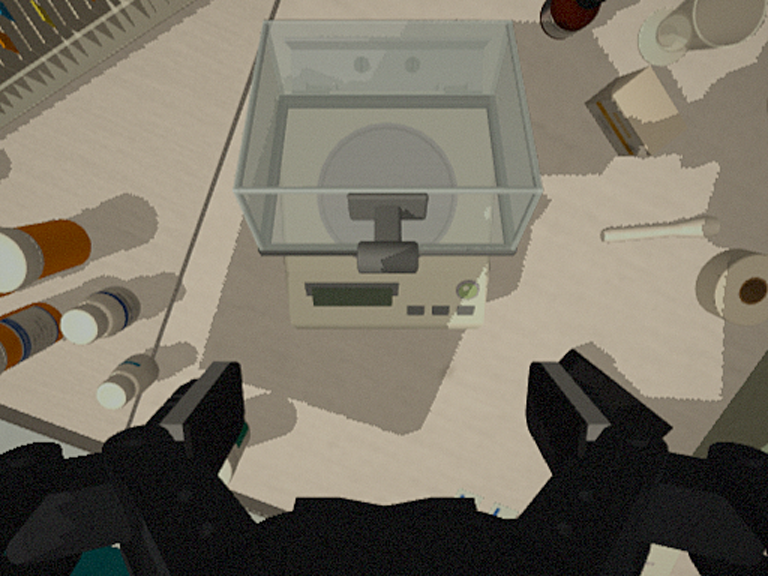

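The wrist view shows the grip centred at (388,257). The front top corners of the cover are at (236,188) and (542,188), the lower corners at (260,253) and (515,252), and the rear top corners at (266,20) and (512,20). The console front edge is at row 328, columns 290 to 484. I'll refit with these points.

```bash
cat > fit2.py <<'E'
from fit import *
w=pickle.load(open("w1.pkl","rb"))
W=lambda x,y:(np.array([x,y])+.5)/1.5-.5
pw=[(118,0,1,W(260,253)),(118,0,-1,W(515,252)),(118,56,1,W(236,188)),(118,56,-1,W(542,188)),(0,56,1,W(266,20)),(0,56,-1,W(512,20))]
def res2(p):
    r=[proj(w,H(p,a,b,s,.069))-u for a,b,s,u in pw]
    r+=[2*(proj(w,H(p,146,46,0,0))-W(388,257))]
    return np.r_[res(p),np.ravel(r)]
s2=least_squares(res2,p,loss="soft_l1");p2=s2.x
if __name__=="__main__":
    for P in(p2,least_squares(lambda v:res2(v)[16:].tolist()+[v[4]-.164],p2).x):
        q0=P.copy();q0[3]=0
        print(P,"\nyaw",np.degrees(P[2]),"tab",H(P,146,46,0,0),"down",H(q0,146,46,0,0),"pad",front(P,.007,0,0,-.002))
        print(np.round(res2(P)[16:],1))
        print("front pix",[proj(w,front(P,z,s,.073))*1.5 for z in(.022,.05) for s in(1,-1)])
E
python3 fit2.py
```

```text
[ 0.75940806 -0.20564301 -0.35936984  0.73504447  0.16205794] 
yaw -20.590375326294293 tab [ 0.68690154 -0.1784035   0.20603338] down [ 0.62273474 -0.15429709  0.12      ] pad [ 0.60957484 -0.14935313  0.007     ]
[ 0.7  1.  -0.6  2.  -3.1  0.3  2.2  0.7 -2.  -1.   0.6 -0.7  0.3 -2.3]
front pix [array([300.81778767, 310.66246629]), array([471.77210076, 310.99961498]), array([294.79129193, 321.43635077]), array([477.98668927, 321.80057338])]
[ 0.75963595 -0.20586715 -0.35969146  0.72938559  0.164     ] 
yaw -20.60880246749481 tab [ 0.68644002 -0.17834177  0.20559297] down [ 0.62297916 -0.15447727  0.12      ] pad [ 0.60800307 -0.14884551  0.007     ]
[ 1.   1.  -0.6  2.1 -2.7  0.9  2.1  1.3 -1.9 -1.2  0.9 -0.9  0.6 -1.2]
front pix [array([300.99310501, 312.47509406]), array([471.76354173, 312.86461768]), array([294.98598752, 323.36637594]), array([477.97025836, 323.78636308])]
```

```bash
python3 to.py .6855 -.178 .204 -20.6
```

```text
t 1.6167 pos [ 0.6608 -0.1691  0.2837] yaw -20.58 w 0.08519109160504412 F [-0.4 -0.5 -1.1] j [-24.  35.  46.   0.  99.  86.]
shift [ 0.0527 -0.0007  0.1594] turn [-0.0001  0.0009  0.0001]
```

Emit:
arm_command(commands=[-1, 0.052, 0, 0, 0, 0, 0, -1, 0.052, 0, 0.04, 0, 0, 0, -1, 0.052, 0, 0.08, 0, 0, 0, -1, 0.052, 0, 0.12, 0, 0, 0, -1, 0.052, 0, 0.159, 0, 0, 0, -1, 0.052, 0, 0.159, 0, 0, 0, 1, 0.052, 0, 0.159, 0, 0, 0, 1, 0.052, 0, 0.159, 0, 0, 0, 1, 0.052, 0, 0.159, 0, 0, 0, 1, 0.052, 0, 0.159, 0, 0, 0, 1, 0.052, 0, 0.159, 0, 0, 0, 1, 0.052, 0, 0.159, 0, 0, 0], newtons=30)

```text
time_s: 2.62
position: [0.6847, -0.1771, 0.2074]
tool_rot: [[0.936, -0.352, 0.003], [-0.352, -0.936, 0.004], [0.001, -0.005, -1.0]]
ft_force: [2.0, 13.2, 4.6]
grip_width: 0.025
gripper_force: 33.0
```

Run:
```python
from fit2 import *
s0=env.observe(); d=snap("wrist","w2",s=1.2); w=cam(d,s0)
print(s0["position"],s0["grip_width"],s0["gripper_force"],s0["ft_force"])
```

```text
[ 0.68466124 -0.17714575  0.2073592 ] 0.025013601704339597 32.956663370132446 [ 2.03609241 13.18340247  4.59953665]
```

View pics/w2.png

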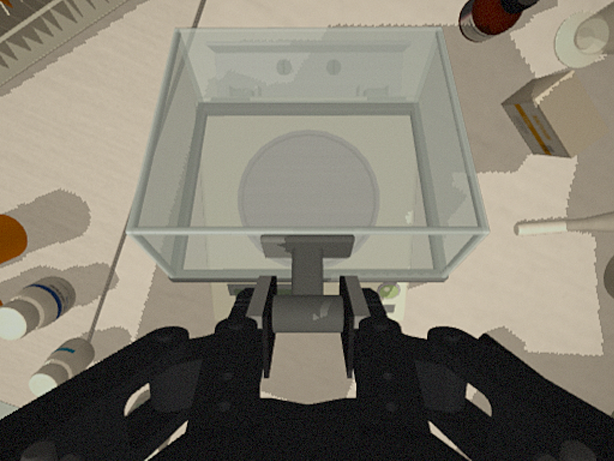

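Both fingers hold the grip: the bar sits between the pads at about (308,312). I'll compute the lowering arc.

Run:
```python
import numpy as np
f=lambda q:np.array([-(146*np.cos(q)-46*np.sin(q)),-(146*np.sin(q)+46*np.cos(q))])
for a,b,n in((.733,.36,11),(.36,.0,11)):
    print([(np.round((f(q)-f(a))/500,3)).tolist() for q in np.linspace(a,b,n+1)[1:]])
```

```text
[[-0.009, 0.005], [-0.018, 0.011], [-0.026, 0.017], [-0.034, 0.023], [-0.042, 0.03], [-0.05, 0.037], [-0.058, 0.044], [-0.065, 0.051], [-0.072, 0.059], [-0.079, 0.067], [-0.085, 0.075]]
[[-0.006, 0.008], [-0.012, 0.016], [-0.017, 0.025], [-0.023, 0.033], [-0.028, 0.042], [-0.032, 0.051], [-0.037, 0.06], [-0.041, 0.069], [-0.044, 0.078], [-0.048, 0.087], [-0.051, 0.097]]
```

Emit:
arm_command(commands=[1, -0.009, -0.002, 0.005, 0, 0, 0, 1, -0.018, -0.003, 0.011, 0, 0, 0, 1, -0.026, -0.003, 0.017, 0, 0, 0, 1, -0.034, -0.003, 0.023, 0, 0, 0, 1, -0.042, -0.003, 0.03, 0, 0, 0, 1, -0.05, -0.003, 0.037, 0, 0, 0, 1, -0.058, -0.003, 0.044, 0, 0, 0, 1, -0.065, -0.003, 0.051, 0, 0, 0, 1, -0.072, -0.003, 0.059, 0, 0, 0, 1, -0.079, -0.003, 0.067, 0, 0, 0, 1, -0.085, -0.003, 0.075, 0, 0, 0, 1, -0.085, -0.003, 0.075, 0, 0, 0])

```text
time_s: 3.67
position: [0.6446, -0.162, 0.1687]
tool_rot: [[0.935, -0.353, 0.001], [-0.353, -0.935, 0.002], [-0.0, -0.002, -1.0]]
ft_force: [-0.1, 6.9, 1.7]
grip_width: 0.0251
gripper_force: 33.3
```

Emit:
arm_command(commands=[1, -0.006, -0.001, 0.008, 0, 0, 0, 1, -0.012, -0.002, 0.016, 0, 0, 0, 1, -0.017, -0.002, 0.025, 0, 0, 0, 1, -0.023, -0.002, 0.033, 0, 0, 0, 1, -0.028, -0.002, 0.042, 0, 0, 0, 1, -0.032, -0.002, 0.051, 0, 0, 0, 1, -0.037, -0.002, 0.06, 0, 0, 0, 1, -0.041, -0.002, 0.069, 0, 0, 0, 1, -0.044, -0.002, 0.077, 0, 0, 0, 1, -0.047, -0.002, 0.084, 0, 0, 0, 1, -0.049, -0.002, 0.09, 0, 0, 0, 1, -0.049, -0.002, 0.09, 0, 0, 0])

```text
time_s: 4.67
position: [0.6219, -0.1535, 0.1225]
tool_rot: [[0.935, -0.354, -0.0], [-0.354, -0.935, 0.001], [-0.001, -0.001, -1.0]]
ft_force: [1.0, 3.9, -0.0]
grip_width: 0.025
gripper_force: 33.6
```

Emit:
arm_command(commands=[1, 0, 0, 0.002, 0, 0, 0, 1, -0.001, 0, 0.004, 0, 0, 0, 1, -0.001, 0, 0.006, 0, 0, 0, 1, -0.001, 0, 0.007, 0, 0, 0, 1, -0.001, 0, 0.007, 0, 0, 0])

```text
time_s: 5.08
position: [0.6216, -0.1534, 0.121]
tool_rot: [[0.935, -0.354, 0.001], [-0.354, -0.935, 0.0], [0.001, -0.001, -1.0]]
ft_force: [-3.9, 5.9, 10.2]
grip_width: 0.0253
gripper_force: 34.6
```

Emit:
arm_command(commands=[1, 0, 0, -0.003, 0, 0, 0, -1, 0, 0, -0.003, 0, 0, 0, -1, 0, 0, -0.003, 0, 0, 0, -1, 0, 0, -0.003, 0, 0, 0, -1, 0, 0, -0.003, 0, 0, 0, -1, 0, 0, -0.003, 0, 0, 0, -1, 0, 0, -0.05, 0, 0, 0, -1, 0, 0, -0.12, 0, 0, 0, -1, 0, 0, -0.19, 0, 0, 0, -1, 0, 0, -0.2, 0, 0, 0])

```text
time_s: 5.92
position: [0.6231, -0.1547, 0.2264]
tool_rot: [[0.935, -0.355, 0.009], [-0.355, -0.935, -0.004], [0.01, 0.001, -1.0]]
ft_force: [0.7, -0.0, 0.7]
grip_width: 0.0853
gripper_force: 0.0
```

```bash
python3 - <<'E'
from h import *
s0=env.observe(); d=snap("wrist","w3",s=1.5); w=cam(d,s0)
import pickle;pickle.dump(w,open("w3.pkl","wb"))
E
python3 to.py .489 -.289 .16 32.6
```

```text
t 5.9667 pos [ 0.6228 -0.1546  0.2245] yaw -20.77 w 0.08550793759060725 F [0.4 0.4 0.9] j [-24.  32.  61.  -0.  86.  86.]
shift [-0.1558  0.3462  0.1279] turn [ 0.0022 -0.0035 -0.4448]
```

View pics/w3.png

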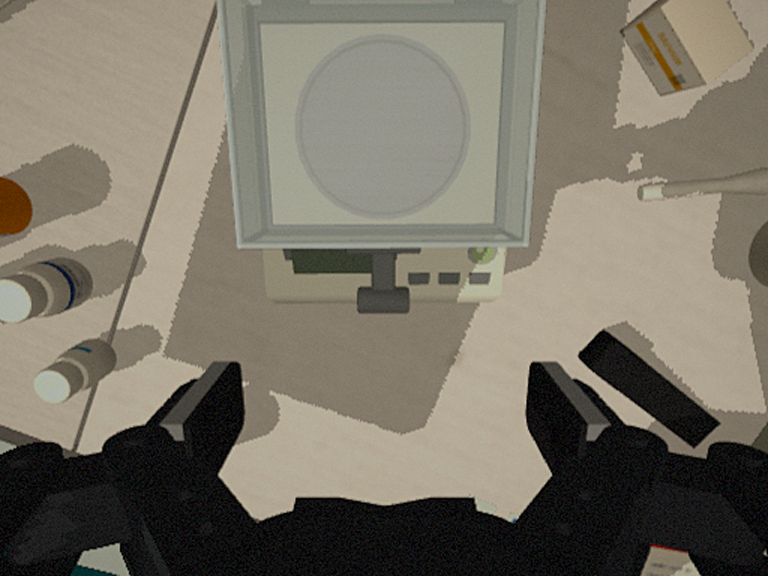

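The cover lies shut, with its grip at (384,300). The console front edge runs from (268,302) to (505,300). The wedge corners are at (607,331) and (578,353) on the heel, and (719,424) and (696,446) on the toe.

Emit:
arm_command(commands=[-1, -0.156, 0.346, 0, 0.002, -0.004, -0.445, -1, -0.156, 0.346, 0, 0.002, -0.004, -0.445, -1, -0.156, 0.346, 0.06, 0.002, -0.004, -0.445, -1, -0.156, 0.346, 0.128, 0.002, -0.004, -0.445, -1, -0.156, 0.346, 0.128, 0.002, -0.004, -0.445, -1, -0.156, 0.346, 0.128, 0.002, -0.004, -0.445, -1, -0.156, 0.346, 0.128, 0.002, -0.004, -0.445, -1, -0.156, 0.346, 0.128, 0.002, -0.004, -0.445, -1, -0.156, 0.346, 0.128, 0.002, -0.004, -0.445])

```text
time_s: 6.72
position: [0.4867, -0.288, 0.1546]
tool_rot: [[0.841, 0.541, -0.01], [0.541, -0.841, 0.005], [-0.006, -0.009, -1.0]]
ft_force: [0.4, 0.9, 1.2]
grip_width: 0.0855
gripper_force: 0.0
```

```bash
python3 - <<'E'
from h import *
import pickle
w=pickle.load(open("w3.pkl","rb"))
W=lambda x,y:(np.array([x,y])+.5)/1.5-.5
hm=(onz(w,W(607,331),.026)+onz(w,W(578,353),.026))/2;tm=(onz(w,W(719,424),.0025)+onz(w,W(696,446),.0015))/2
d=(tm-hm)[:2];L=np.linalg.norm(d);d/=L;print(hm,tm,L,np.degrees(np.arctan2(d[1],d[0])),"heel",hm[:2]+d*.018)
for z in(.022,.05):print("console front mid",(onz(w,W(268,302),z)+onz(w,W(505,300),z))/2,onz(w,W(268,302),z)-onz(w,W(505,300),z))
print("tab",onz(w,W(384,300),.12))
E
python3 to.py .489 -.2895 .022 32.6
```

```text
[ 0.51377426 -0.2760853   0.026     ] [ 0.3875234  -0.35183472  0.002     ] 0.14723198084559536 -149.0366114207581 heel [ 0.49833933 -0.28534612]
console front mid [ 0.59527216 -0.14606235  0.022     ] [0.059359   0.16061774 0.        ]
console front mid [ 0.60280155 -0.14877491  0.05      ] [0.05430539 0.14694331 0.        ]
tab [ 0.62256073 -0.15457692  0.12      ]
t 6.7167 pos [ 0.4867 -0.288   0.1546] yaw 32.74 w 0.08554244658782725 F [0.4 0.9 1.2] j [-43.  28.  80.  -0.  72.  15.]
shift [0.0039 0.0074 0.2651] turn [-0.0044  0.0029  0.0011]
```

Emit:
arm_command(commands=[-1, 0.004, 0.007, 0.08, -0.004, 0.003, 0, -1, 0.004, 0.007, 0.15, -0.004, 0.003, 0, -1, 0.004, 0.007, 0.21, -0.004, 0.003, 0, -1, 0.004, 0.007, 0.25, -0.004, 0.003, 0, -1, 0.004, 0.007, 0.265, -0.004, 0.003, 0, -1, 0.004, 0.007, 0.265, -0.004, 0.003, 0, 1, 0.004, 0.007, 0.265, -0.004, 0.003, 0, 1, 0.004, 0.007, 0.265, -0.004, 0.003, 0, 1, 0.004, 0.007, 0.265, -0.004, 0.003, 0, 1, 0.004, 0.007, 0.265, -0.004, 0.003, 0, 1, 0.004, 0.007, 0.265, -0.004, 0.003, 0, 1, 0.004, 0.007, 0.265, -0.004, 0.003, 0], newtons=60)

```text
time_s: 7.72
position: [0.4902, -0.2898, 0.0245]
tool_rot: [[0.842, 0.539, 0.003], [0.539, -0.842, -0.002], [0.002, 0.003, -1.0]]
ft_force: [0.1, 0.5, 6.2]
grip_width: 0.029
gripper_force: 59.5
```

```bash
python3 to.py .481 -.101 .052 159.4
```

```text
t 7.7167 pos [ 0.4902 -0.2898  0.0245] yaw 32.62 w 0.028981342835396835 F [0.1 0.5 6.2] j [-43.  38.  88.   0.  54.  15.]
shift [ 0.1881 -0.3278 -0.0557] turn [ 0.0016  0.0013 -1.0565]
```

Emit:
arm_command(commands=[1, 0, 0, -0.05, 0, 0, 0, 1, 0, 0, -0.09, 0, 0, 0, 1, 0.02, -0.04, -0.09, 0, 0, -0.06, 1, 0.04, -0.08, -0.09, 0, 0, -0.12, 1, 0.06, -0.12, -0.09, 0, 0, -0.18, 1, 0.08, -0.16, -0.09, 0, 0, -0.23, 1, 0.1, -0.21, -0.09, 0, 0, -0.29, 1, 0.12, -0.25, -0.09, 0, 0, -0.35, 1, 0.14, -0.29, -0.09, 0, 0, -0.4, 1, 0.16, -0.33, -0.09, 0, 0, -0.46, 1, 0.17, -0.354, -0.09, 0, 0, -0.52, 1, 0.17, -0.354, -0.09, 0, 0, -0.57])

```text
time_s: 8.72
position: [0.465, -0.0921, 0.0685]
tool_rot: [[-0.2, 0.98, 0.001], [0.98, 0.2, 0.0], [0.0, 0.001, -1.0]]
ft_force: [0.2, -0.4, -0.7]
grip_width: 0.029
gripper_force: 59.3
```

```bash
python3 to.py .466 -.095 .06 159.4
```

```text
t 8.7167 pos [ 0.465  -0.0921  0.0685] yaw 101.51 w 0.02896781942581069 F [ 0.2 -0.4 -0.7] j [-26.  28. 101.   0.  51. -37.]
shift [-0.006   0.0007  0.017 ] turn [ 3.000e-04  1.000e-04 -4.824e-01]
```

Emit:
arm_command(commands=[1, -0.006, 0, 0, 0, 0, -0.06, 1, -0.006, 0, 0, 0, 0, -0.12, 1, -0.006, 0, 0, 0, 0, -0.18, 1, -0.006, 0, 0, 0, 0, -0.24, 1, -0.006, 0, 0, 0, 0, -0.3, 1, -0.006, 0, 0, 0, 0, -0.36, 1, -0.006, 0, 0, 0, 0, -0.42, 1, -0.006, 0, 0, 0, 0, -0.482, 1, -0.006, 0, 0, 0, 0, -0.482, 1, -0.006, 0, 0, 0, 0, -0.482])

```text
time_s: 9.55
position: [0.4664, -0.0975, 0.0684]
tool_rot: [[-0.932, 0.363, 0.002], [0.363, 0.932, -0.001], [-0.002, -0.0, -1.0]]
ft_force: [-0.5, -0.5, -0.3]
grip_width: 0.0293
gripper_force: 59.2
```

```bash
python3 - <<'E'
from h import *
import pickle
s0=env.observe(); d=snap("wrist","w4",s=1.5); pickle.dump((cam(d,s0),s0),open("w4.pkl","wb"))
e=snap("top","t4")
# composite: wrist 1.0x + top crop
a=cv2.imread("pics/raw_w4.png");b=cv2.imread("pics/raw_top0.png")
t=cv2.imread("pics/raw_t4.png")[130:245,200:320]
t=cv2.resize(t,None,fx=3,fy=3,interpolation=cv2.INTER_CUBIC)
t=t[:, :]
o=np.zeros((560,800,3),np.uint8)
aw=cv2.resize(a,(427,320));o[:320,:427]=aw;o[:345,435:795]=t
cv2.imwrite("pics/c4.png",o[:350])
E
python3 to.py .466 -.095 .06 159.4
```

```text
t 9.65 pos [ 0.4665 -0.0975  0.0683] yaw 158.67 w 0.028786895696455518 F [-0.3 -1.  -0.9] j [-26.  28. 101.   0.  52. -95.]
shift [0.0027 0.0044 0.0167] turn [ 0.      0.0008 -0.0061]
```

View pics/c4.png

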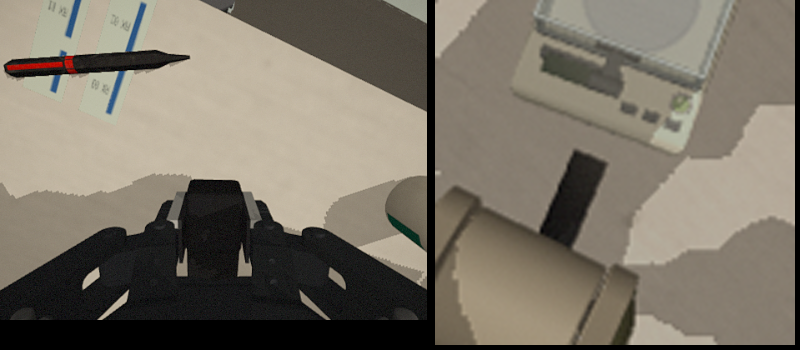

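The wedge is held by its heel, and its toe corners are at (574,150) and (607,162) in the top crop. The console front corners are at (513,92) and (683,153).

Run:
```python
from h import *
import pickle
c=pickle.load(open("cams.pkl","rb"))["top"]
U=lambda x,y:np.array([(x-435+.5)/3-.5+200,(y+.5)/3-.5+130])
toe=(onz(c,U(574,150),.046)+onz(c,U(607,162),.046))/2
a,b=onz(c,U(513,92),.045),onz(c,U(683,153),.045); m=(a+b)/2; v=a-b
print("toe",toe,"front mid",m,"width",np.linalg.norm(v),"yaw",np.degrees(np.arctan2(v[1],v[0]))-90)
s=pickle.load(open("w4.pkl","rb"))[1];P=s["position"];d=(toe-P)[:2];print("tcp->toe",np.linalg.norm(d),np.degrees(np.arctan2(d[1],d[0])))
y=np.radians(-20.6);X=np.array([np.cos(y),np.sin(y)]);Y=np.array([-X[1],X[0]])
for pad in((.6085,-.149),(.605,-.149),tuple(m[:2]+.002*X)):
    e=(np.array(pad)-toe[:2]);print("pad-toe along,lat",e@X,e@Y, "tcp lat",(np.array(pad)-P[:2])@Y)
```

```text
toe [ 0.57809578 -0.14401741  0.046     ] front mid [ 0.60589755 -0.15010583  0.045     ] width 0.14855586946495758 yaw -19.83285894500412
tcp->toe 0.1209449622833613 -22.608329750012253
pad-toe along,lat 0.03021323896303751 0.006033465947279833 tcp lat 0.0017949752230223025
pad-toe along,lat 0.02693703058795105 0.004802020177863357 tcp lat 0.0005635294536058229
pad-toe along,lat 0.03016627257423871 0.004082694004859958 tcp lat -0.0001557967193975738
```

Emit:
arm_command(commands=[1, 0, 0.002, 0.02, 0, 0, -0.006, 1, 0, 0.002, 0.04, 0, 0, -0.006, 1, 0, 0.002, 0.06, 0, 0, -0.006, 1, 0, 0.002, 0.075, 0, 0, -0.006, 1, 0, 0.002, 0.082, 0, 0, -0.006, 1, 0, 0.002, 0.087, 0, 0, -0.006, 1, 0, 0.002, 0.087, 0, 0, -0.006])

```text
time_s: 10.23
position: [0.4669, -0.0966, 0.0248]
tool_rot: [[-0.937, 0.349, 0.001], [0.349, 0.937, -0.001], [-0.002, 0.0, -1.0]]
ft_force: [-0.3, 0.5, -0.9]
grip_width: 0.0289
gripper_force: 59.2
```

```bash
python3 to.py .519 -.1155 .0245 159.4
```

```text
t 10.2333 pos [ 0.4669 -0.0966  0.0248] yaw 159.55 w 0.028924972426053328 F [-0.3  0.5 -0.9] j [-26.  32. 103.   0.  45. -96.]
shift [-0.1108  0.001   0.0008] turn [0.     0.0007 0.0012]
```

Emit:
arm_command(commands=[1, -0.02, 0, 0.001, 0, 0, 0, 1, -0.04, 0, 0.001, 0, 0, 0, 1, -0.06, 0, 0.001, 0, 0, 0, 1, -0.075, 0, 0.001, 0, 0, 0, 1, -0.09, 0, 0.001, 0, 0, 0, 1, -0.1, 0, 0.001, 0, 0, 0, 1, -0.1, 0, 0.001, 0, 0, 0, 1, -0.1, 0, 0.001, 0, 0, 0])

```text
time_s: 10.9
position: [0.5143, -0.1143, 0.0245]
tool_rot: [[-0.937, 0.349, 0.003], [0.349, 0.937, -0.001], [-0.003, -0.0, -1.0]]
ft_force: [1.0, -2.1, 2.9]
grip_width: 0.029
gripper_force: 59.5
```

Emit:
arm_command(commands=[1, -0.004, 0, 0, 0, 0, 0, 1, -0.004, 0, 0, 0, 0, 0, 1, -0.004, 0, 0, 0, 0, 0])

```text
time_s: 11.15
position: [0.515, -0.1144, 0.0245]
tool_rot: [[-0.937, 0.349, 0.001], [0.349, 0.937, -0.0], [-0.001, 0.0, -1.0]]
ft_force: [-1.7, 0.9, 5.3]
grip_width: 0.0287
gripper_force: 60.0
```

Emit:
arm_command(commands=[1, -0.004, 0, 0, 0, 0, 0, 1, -0.004, 0, 0, 0, 0, 0, 1, -0.004, 0, 0, 0, 0, 0])

```text
time_s: 11.4
position: [0.5167, -0.115, 0.0245]
tool_rot: [[-0.937, 0.349, 0.0], [0.349, 0.937, 0.0], [-0.0, 0.0, -1.0]]
ft_force: [-2.8, 1.1, 4.7]
grip_width: 0.0289
gripper_force: 59.9
```

Emit:
arm_command(commands=[1, -0.004, 0, 0, 0, 0, 0, 1, -0.004, 0, 0, 0, 0, 0, 1, -0.004, 0, 0, 0, 0, 0])

```text
time_s: 11.65
position: [0.5186, -0.1157, 0.0245]
tool_rot: [[-0.937, 0.349, 0.0], [0.349, 0.937, 0.0], [-0.0, 0.0, -1.0]]
ft_force: [-1.6, 1.2, 6.1]
grip_width: 0.0289
gripper_force: 59.9
```

Emit:
arm_command(commands=[1, -0.004, 0, 0, 0, 0, 0, 1, -0.004, 0, 0, 0, 0, 0, 1, -0.004, 0, 0, 0, 0, 0])

```text
time_s: 11.9
position: [0.5203, -0.1163, 0.0245]
tool_rot: [[-0.937, 0.349, -0.0], [0.349, 0.937, 0.0], [0.0, 0.0, -1.0]]
ft_force: [-2.9, 1.3, 7.4]
grip_width: 0.0289
gripper_force: 60.1
```

Emit:
arm_command(commands=[1, -0.004, 0, -0.001, 0, 0, 0, 1, -0.004, 0, -0.001, 0, 0, 0, 1, -0.004, 0, -0.001, 0, 0, 0])

```text
time_s: 12.15
position: [0.5215, -0.1167, 0.0245]
tool_rot: [[-0.937, 0.349, -0.002], [0.349, 0.937, 0.001], [0.002, 0.0, -1.0]]
ft_force: [-3.5, 2.5, 4.1]
grip_width: 0.0284
gripper_force: 59.8
```

Emit:
arm_command(commands=[1, -0.004, 0, 0, 0, 0, 0, 1, -0.004, 0, 0, 0, 0, 0, 1, -0.004, 0, 0, 0, 0, 0])

```text
time_s: 12.4
position: [0.5228, -0.1171, 0.0245]
tool_rot: [[-0.937, 0.349, -0.004], [0.349, 0.937, 0.002], [0.004, 0.0, -1.0]]
ft_force: [-9.0, 2.9, 7.3]
grip_width: 0.0294
gripper_force: 60.1
```

Emit:
arm_command(commands=[1, -0.004, 0, 0, 0, 0, 0, 1, -0.004, 0, 0, 0, 0, 0, 1, -0.004, 0, 0, 0, 0, 0])

```text
time_s: 12.65
position: [0.5246, -0.1178, 0.0245]
tool_rot: [[-0.937, 0.349, -0.004], [0.349, 0.937, 0.002], [0.004, 0.0, -1.0]]
ft_force: [-8.3, 3.0, 7.1]
grip_width: 0.029
gripper_force: 60.1
```

Emit:
arm_command(commands=[1, -0.004, 0, 0, 0, 0, 0, 1, -0.004, 0, 0, 0, 0, 0, 1, -0.004, 0, 0, 0, 0, 0])

```text
time_s: 12.9
position: [0.5265, -0.1185, 0.0245]
tool_rot: [[-0.937, 0.348, -0.004], [0.348, 0.937, 0.002], [0.004, 0.0, -1.0]]
ft_force: [-7.7, 3.1, 6.2]
grip_width: 0.0289
gripper_force: 60.1
```

Emit:
arm_command(commands=[1, -0.004, 0, 0, 0, 0, 0, 1, -0.004, 0, 0, 0, 0, 0, 1, -0.004, 0, 0, 0, 0, 0])

```text
time_s: 13.15
position: [0.5284, -0.1192, 0.0245]
tool_rot: [[-0.937, 0.349, -0.004], [0.349, 0.937, 0.002], [0.004, 0.0, -1.0]]
ft_force: [-7.4, 3.2, 7.5]
grip_width: 0.0287
gripper_force: 60.0
```

Emit:
arm_command(commands=[1, -0.003, 0, 0, 0, 0, 0, 1, -0.006, 0, 0, 0, 0, 0, 1, -0.009, 0, 0, 0, 0, 0, 1, -0.012, 0, 0, 0, 0, 0, 1, -0.014, 0, 0, 0, 0, 0, 1, -0.016, 0, 0, 0, 0, 0, 1, -0.016, 0, 0, 0, 0, 0, 1, -0.016, 0, 0, 0, 0, 0, 1, -0.016, 0, 0, 0, 0, 0])

```text
time_s: 13.9
position: [0.5358, -0.1219, 0.0245]
tool_rot: [[-0.937, 0.348, -0.004], [0.348, 0.937, 0.002], [0.004, 0.0, -1.0]]
ft_force: [-8.6, 4.1, 6.9]
grip_width: 0.0288
gripper_force: 60.2
```

Run:
```python
from h import *
s=env.observe();print(s["position"],s["ft_force"])
d=snap("scene","s5");e=snap("top","t5")
a=cv2.imread("pics/raw_scene0.png");b=cv2.imread("pics/raw_s5.png")
f=lambda i:cv2.resize(i[150:215,195:280],None,fx=4.6,fy=4.6,interpolation=cv2.INTER_CUBIC)
o=np.hstack([f(a),f(b)]);t=cv2.imread("pics/raw_t5.png")[130:220,200:320];t=cv2.resize(t,None,fx=3,fy=3)
o=np.vstack([o,np.zeros((t.shape[0],o.shape[1],3),np.uint8)]);o[-t.shape[0]:,:t.shape[1]]=t
cv2.imwrite("pics/c5.png",o);print(o.shape)
```

```text
[ 0.53576872 -0.12192335  0.0245145 ] [-8.64537882  4.10595791  6.89580182]
(569, 782, 3)
```

View pics/c5.png

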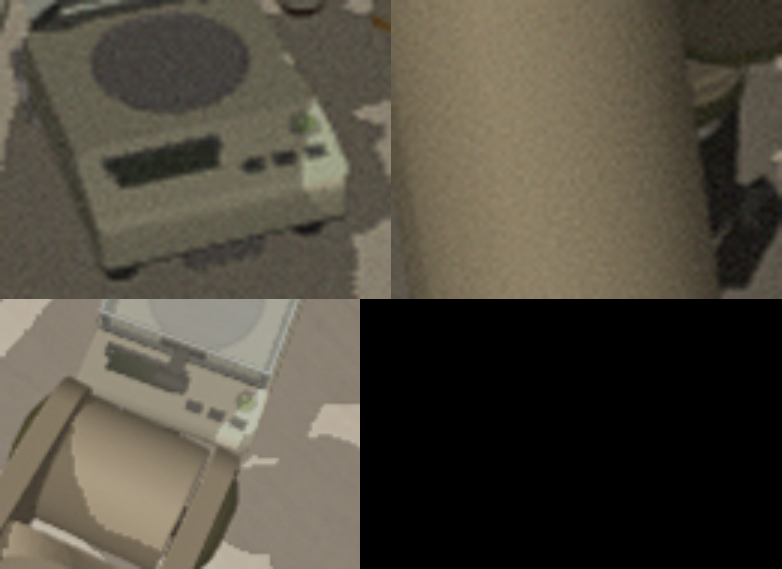

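The scene view is blocked by the arm, so I couldn't see the feet directly. The top view shows the wedge in squarely under the front. The force data shows pad contact at x≈0.522 and a steady 8–9 N push over the 15 mm since, which works out to about 2 mm of foot clearance.

```bash
python3 -c "
from rig import env
print(env.close_job())"
```

```text
the job is handed in; nothing more can be done
None
```

The cover is down on the case and the wedge is still held under the jacking pad; I've handed the job in. Foot clearance is about 2 mm, worked out from 15 mm of wedge travel after contact, because the arm blocked the camera's view of the feet.

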